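Load a well strip into the reading viewer and hold its mirror on the mark

TASK

Lay the loose eight-well strip flat in the one empty compartment of the reading viewer, its wide end in the wide notch, and let go of it. Then swing the viewer's mirror by its side lever until the dark mark under that strip shows in the middle of the mirror to the small bench camera, and finish while still holding the lever steady at that angle, because the mirror springs back when let go. Leave the two strips that are already loaded, the bottle, the beaker and the tip box where they are.

Things in the scene. Friction and masses are not known exactly. Their poses are not given: they have to be found in the camera images.
- viewer: Reading viewer, fixed: grey base 170 x 130 mm, two upright side plates, on them an aluminium stage 150 (x) by 114 mm (y), top 177 mm above the bench, with three compartments across it, 40 mm apart in x, over an open window (y within +-38 mm) and a tilting mirror. Origin on the bench under its middle; z up, +x to the bench camera, +y to the wide notches; lever on the -y side.
- strip: The loose strip of eight wells, off-white plastic, about 16 g, lying upright on the mat: 92 mm long (y), 10 wide (x), 14 high. The row of wells is 70 mm long; beyond it each end has a lug 11 mm long, 4 mm thick, its underside 10 mm above the strip's: 20 mm wide at +y (the wide end), 10 mm at -y. Origin: centre of the underside, where the dark mark (6 x 12 mm) is. Pinch it across the middle.
- wide_end (a point): Top of the wide lug of the loose strip, on its centre line, 40.5 mm from the strip's middle in +y.
- strip_b: One of the two equal strips already hanging in the viewer's compartments; same origin and axes as the loose strip. To be left alone.
- strip_c: The other strip already in the viewer; to be left alone.
- empty_seat: The viewer's empty compartment (rear, middle or front): where a laid-in strip's origin comes to be, 162 mm above the bench; axes as the viewer's and the laid-in strip's. Its notches are 5 mm deep, 24 mm wide at +y, 14 mm at -y, with end walls 49 mm from the middle; the lugs rest on ledges 172 mm above the bench (|y| over 38 mm), the wells hang in the open window.
- seat_rear (a point): The same point for the rear compartment, 40 mm to -x from the viewer's middle.
- seat_middle (a point): The same point for the middle compartment, at the viewer's middle.
- seat_front (a point): The same point for the front compartment (nearest the bench camera), 40 mm to +x.
- pivot (a point): Middle of the mirror's face, on its hinge axis, which runs along the viewer's y axis 62 mm above the bench. The marks hang 100 mm higher.
- mirror (a joint): Tilt of the mirror (70 mm long, 80 mm wide, face on the hinge axis), rad: 0 = face straight up, at its stop; grows to 1.3 as the face tips towards the bench camera (+x of the viewer; pi/2 would be facing it level). A light spring (0.06 N m at 0, 0.18 N m at 1 rad) turns it back to 0 when let go.
- lever_grip (a point): Where to hold the lever: on the axis of its black round grip, 12 mm thick, parallel to the hinge axis, reaching from y = -60 to -112 mm of the viewer; this point at y = -92 mm. Rigid with the mirror, 85 mm from the hinge axis; it leans pi/4 to -x from upright at tilt 0, is upright at tilt pi/4, leans to +x beyond. The grip may turn between the fingers.
- lens (a point): Middle of the front glass of the bench camera, a small fixed block camera on a foot, 170 to 210 mm to +x of the viewer's middle, lens 62 mm up, level with the mirror's middle, looking along the viewer's -x. The mark shows in the mirror's middle when its face looks along the bisector of the directions from pivot to the lens and to the mark.
- mat: Black rubber mat 240 x 220 mm, 3 mm thick, fixed, on which the loose strip lies. Origin at the centre of its underside.
- dropper: Small amber bottle, 36 mm across, 75 mm high, a bystander. Origin at the centre of its underside.
- beaker: Glass beaker, 70 mm across, 90 mm high, a bystander. Origin at the centre of its underside.
- tip_box: Clear box, 80 x 120 x 50 mm high, a bystander. Origin at the centre of its underside.
Mind the look-alikes: they are no part of the job. Of the things that look like the viewer, take the one that is farthest from the robot's base at the start.

How it is judged:
By the outcome, as a careful person would: the job done as asked, in the order asked, and still so for the second after the job is handed in, while the arm keeps its last pose, push and grip.
It also fails if it takes over 53 s, if anything falls off the work surface, if the arm or the gripper's body presses on something with over 40 N, if the wrist force passes 120 N, or if a joint passes its speed limit or range.

ROBOT

A 6-joint arm with a two-finger parallel gripper is mounted at the origin on the work surface. World frame = base frame: x ahead of the robot, y to its left, z up, the work surface at z = 0. Lengths are in m, angles in rad, forces in N, time in s.
With the tool pointing down it reaches from about 0.375 to 0.925 m from the base axis. Payload 5.7 kg.
Tool frame: the origin (TCP) lies midway between the tips of the shut fingers; the grasp point (between the pads) lies 19 mm behind it; z points along the fingers, x is the direction in which the jaws open and shut, and the axes are right-handed (so a half turn about z gives the same grasp; the last joint's range is limited). The gripper opens to 88 mm and grips with 3 to 60 N. Pads are 20 mm wide; open, the fingers measure 115 mm over their backs; the gripper's body (75 mm by 178 mm) begins 61 mm behind the grasp point.
Start: joints at [-1.274, 0.359, 1.51, -0, 1.272, -0.115], TCP at [0.24, -0.55, 0.223] pointing down, gripper open.
Joint ranges: [-2.97, 2.97], [-1.01, 2.36], [0.21, 2.38], [-0.96, 4.11], [0.2, 2.71], [-2.98, 2.98]. Speed limits (rad/s): [2.39, 2.39, 3.14, 3.14, 3.14, 3.14].

INTERFACE

Orientations are given as a unit quaternion [x, y, z, w].
In Python, from bench import * gives the robot as it stands. The module is installed in compiled form; this text tells all that it offers.
- The arm moves only by the tool step_arm, never from a script. Its argument "plan" is a list of rows, each a list of 3 entries, a list of its own where there are three numbers: the shift along the tool's x, y, z in units of 75 mm (1.0 is 75 mm), then the turn about the tool's z in units of pi rad (1.0 is pi rad), then the closure, from 0 (fully open) to 1 (shut). A call has 1 to 10 rows; each row shifts and turns the pose as measured when the row begins, along the tool's axes as they then stand; what a row does not reach is not made up. A row lasts 1/8 s, in which the tool goes at most 62.5 mm and 10.7 degrees, less where a joint would pass 70% of its speed; a pose out of reach is approached as far as the arm can. A call with a number of a shift or a turn outside -1 to 1 is refused whole. A call with a gripper value outside its range is refused whole. The fingers move at their own pace and stop on an object; "squeeze" is the grip in N (left out, the last holds). Time passes only in rows, so rows that do not move let the fingers close. It gives the time, the measured TCP pose, the force and the opening at its end, in the units of the state.
- state(): the state, without advancing time (a new reading comes with each control period).
- capture(name): name is "scene" or "top" or "wrist"; returns a dict with "pixels" (420x560x3 uint8, red, green, blue), "fov_y" (degrees; the focal length in pixels is half the picture's height over the tangent of half this angle, whatever the lens; pixels are square), "cx", "cy" (the principal point, pixels), "R" (3x3) and "t" (3): a world point X has camera coordinates R X + t; the wrist camera has in their place "tool_from_camera" (4x4, takes a point from camera to tool coordinates, whose origin is the TCP and whose axes are the tool frame's). Camera axes: x right, y down, z forward; pixel columns grow to the right and rows downward; lengths in m; the calibration is good to about 2 mm. A picture is of the moment at which its call begins: read the wrist's pose just before it. There is no depth.
- finish_job(): hands the job in, once; it reports no verdict.
The state is a dict: "time_s": time; "joints": joint angles; "dq": joint speeds; "effort": joint torques, N m; "ee_pos": TCP position; "tcp_rot": TCP orientation; "ft_force": force on the tool from outside, world axes, zero at the start; "ft_torque": the same for the moment, N m; "grip_width": finger opening in m.
Only numpy, scipy, OpenCV 4.12 (cv2) and the standard library are available. Lean on these libraries where they do the work, as an engineer would, in place of code of your own. Each camera call takes 0.05 s, during which the arm holds its last target. There are 200 camera calls.

## Working session

There is one attempt and no reset: what is moved stays moved. The work goes in short steps, Python scripts to look and compute and a tool call to move; the robot and the scene stay as the last step left them, time stands still between calls to the robot, and variables do not carry over. Pictures are saved under pics/ and viewed, about 8 in all and at most 12, crops included, and the job is handed in when it is done.

Besides the shell and the picture viewer there is one more tool, called after "Request:" by a JSON object that holds its "op" and its "data". step_arm: Moves the arm, as the interface text tells. Its arguments: {"type":"object","properties":{"plan":{"type":"array","items":{"type":"array"}},"squeeze":{"type":"number"}},"required":["plan"]}

```bash
mkdir -p pics; ls; python3 - <<'E'
from bench import *
import cv2,numpy as np
s=state();print(s)
for n in ("scene","top"):
    c=capture(n);cv2.imwrite(f"pics/{n}0.png",cv2.cvtColor(c["pixels"],cv2.COLOR_RGB2BGR))
    print(n,{k:v for k,v in c.items() if k!="pixels"})
E
```

```text
pics
{'time_s': 0.0, 'joints': array([-1.27413232e+00,  3.59531938e-01,  1.51145006e+00, -4.42636587e-06,
        1.27245713e+00, -1.15129117e-01]), 'dq': array([-6.24680258e-04, -8.85891307e-04, -2.43560010e-03, -6.85800135e-04,
        6.97633244e-05,  1.54441733e-03]), 'effort': array([ 4.02892465e-04, -5.15366042e+01, -2.70727926e+01,  6.76182797e-02,
        3.50683008e-02, -1.95200309e-04]), 'ee_pos': array([ 0.23992414, -0.54918854,  0.22178683]), 'tcp_rot': array([ 8.36735681e-01, -5.47606197e-01, -7.10667697e-04, -5.89340946e-04]), 'ft_force': array([-0.40247714, -0.55597875, -0.54878714]), 'ft_torque': array([ 0.01873639, -0.02211919, -0.0789225 ]), 'grip_width': 0.08757826088902787}
scene {'fov_y': 50.950490419156296, 'cx': 277.4720222946804, 'cy': 208.80887170800565, 'R': array([[-0.37015911,  0.92896251, -0.00329879],
       [ 0.63907582,  0.25206897, -0.7266659 ],
       [-0.67421386, -0.27109018, -0.68698311]]), 't': array([ 0.18974051, -0.21749214,  1.57536289])}
top {'fov_y': 49.612094138743906, 'cx': 275.99245459001065, 'cy': 207.17847677527402, 'R': array([[ 0.12494073, -0.99215325, -0.00466228],
       [-0.97207968, -0.12146946, -0.20076422],
       [ 0.19862255,  0.02961574, -0.9796285 ]]), 't': array([-0.04721183,  0.47828979,  1.12384143])}
```

View pics/scene0.png

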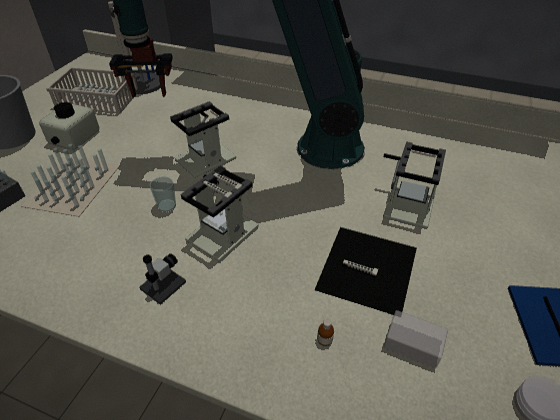

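View pics/top0.png

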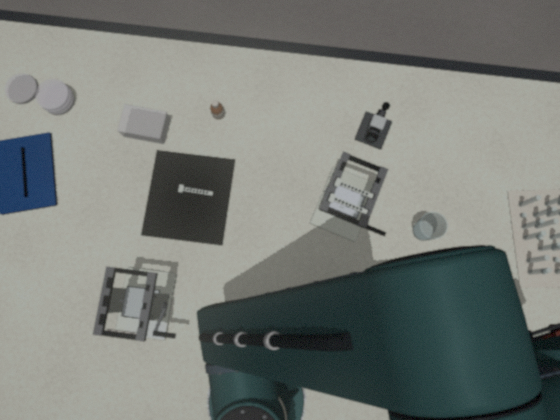

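```bash
cat > h.py <<'E'
from bench import *
import cv2,numpy as np
from scipy.spatial.transform import Rotation as Rn
def cam(n):
    s=state(); c=capture(n); p=c["pixels"]; f=p.shape[0]/2/np.tan(np.radians(c["fov_y"])/2)
    K=np.array([[f,0,c["cx"]],[0,f,c["cy"]],[0,0,1]])
    if n=="wrist":
        T=np.eye(4);T[:3,:3]=Rn.from_quat(s["tcp_rot"]).as_matrix();T[:3,3]=s["ee_pos"]
        W=T@np.array(c["tool_from_camera"]); Rc=W[:3,:3].T; t=-Rc@W[:3,3]
    else: Rc,t=np.array(c["R"]),np.array(c["t"])
    return dict(img=cv2.cvtColor(p,cv2.COLOR_RGB2BGR),K=K,R=Rc,t=t,s=s)
def ray(c,uv,z):
    d=c["R"].T@np.linalg.solve(c["K"],[uv[0],uv[1],1]); o=-c["R"].T@c["t"]
    return o+d*(z-o[2])/d[2]
def proj(c,X):
    q=c["K"]@(c["R"]@np.asarray(X,float)+c["t"]); return q[:2]/q[2]
def tri(cs,uvs):
    A=[];b=[]
    for c,uv in zip(cs,uvs):
        d=c["R"].T@np.linalg.solve(c["K"],[uv[0],uv[1],1]);d/=np.linalg.norm(d);o=-c["R"].T@c["t"]
        P=np.eye(3)-np.outer(d,d);A.append(P);b.append(P@o)
    return np.linalg.solve(sum(A),sum(b))
E
python3 - <<'E'
from h import *
t=cam("top");s=cam("scene")
a=cv2.resize(t["img"][90:250,300:460],None,fx=5,fy=5,interpolation=cv2.INTER_CUBIC)[:600]
cv2.imwrite("pics/tv.png",np.hstack([cv2.resize(t["img"][95:245,300:400],None,fx=4,fy=4,interpolation=cv2.INTER_CUBIC),cv2.resize(s["img"][160:310,150:250],None,fx=4,fy=4,interpolation=cv2.INTER_CUBIC)]))
# loose strip
sub=t["img"][155:240,148:232]; m=(sub.min(2)>110).astype(np.uint8)
n,l,st,ce=cv2.connectedComponentsWithStats(m)
for i in range(1,n):
    if st[i,4]>20:
        pts=np.argwhere(l==i)[:,::-1]+[148,155]; print(st[i],cv2.minAreaRect(pts.astype(np.float32)))
        w=np.array([ray(t,p,.017)[:2] for p in pts]); u,sv,v=np.linalg.svd(w-w.mean(0),full_matrices=False)
        pr=(w-w.mean(0))@v[0]; print(w.mean(0),v[0],pr.min(),pr.max(),w.mean(0)+v[0]*(pr.min()+pr.max())/2)
E
```

```text
[  0   0   8  40 169] ((151.5, 174.5), (39.0, 7.0), 90.0)
[0.55037537 0.36416636] [-0.99594793 -0.0899318 ] -0.03858205904846095 0.07063994431030843 [0.53441138 0.36272485]
[53  0 31  4 71] ((216.0, 156.5), (3.0, 30.0), 90.0)
[0.60897976 0.18205414] [ 0.06121226 -0.99812477] -0.05195711569918763 0.030135028532063176 [0.60831187 0.19294472]
[ 30  29  25  10 104] ((190.22952270507812, 188.47540283203125), (24.263578414916992, 7.242859840393066), 5.19442892074585)
[0.50616254 0.25209623] [-0.05464019 -0.99850611] -0.027691340379926415 0.03786136034110207 [0.5058847  0.24701881]
[ 75  31   9  54 249] ((227.0, 212.5), (53.0, 8.0), 90.0)
[0.43640777 0.13319701] [-0.99741075 -0.07191515] -0.09317290203914175 0.050376639984248836 [0.4577505  0.13473586]
[56 35  9  5 35] ((208.0, 192.0), (4.0, 8.0), 90.0)
[0.50416219 0.19904432] [ 3.63930933e-04 -9.99999934e-01] -0.010991455312515056 0.011492479004903963 [0.50416228 0.19879381]
[ 0 81 26  4 56] ((160.5, 237.5), (25.0, 3.0), 0.0)
[0.36604988 0.31137743] [ 0.06162334 -0.99809948] -0.02516953759747106 0.041132888036168186 [0.36654174 0.30341093]
```

View pics/tv.png

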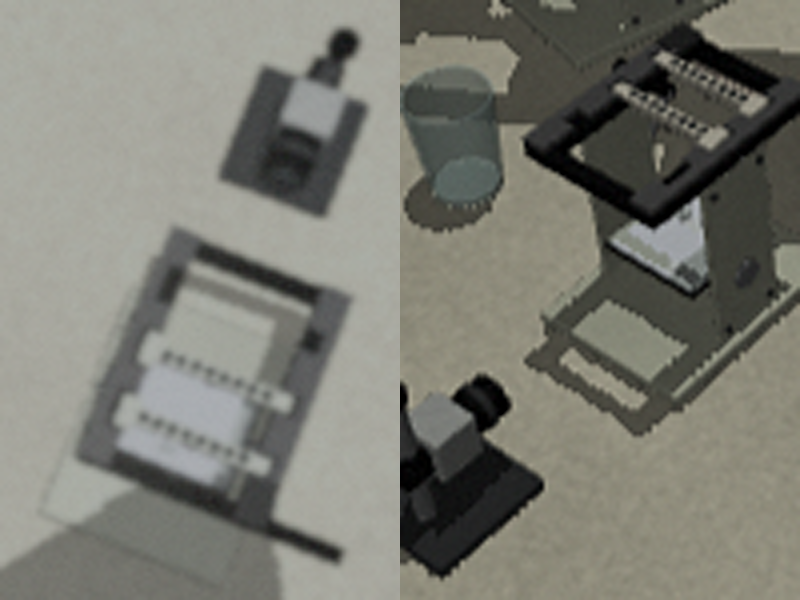

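```bash
python3 - <<'E'
from h import *
t=cam("top");s=cam("scene")
P=[ray(t,(300+u/4,95+v/4),.177) for u,v in [(175,228),(350,295),(80,455),(255,520)]]
for p in P: print(p.round(4))
P=np.array(P);print("c",P.mean(0),np.linalg.norm(P[0]-P[1]),np.linalg.norm(P[0]-P[2]))
x=(P[0]+P[1]-P[2]-P[3]);print("xang",np.degrees(np.arctan2(x[1],x[0])), "yang",np.degrees(np.arctan2(*(P[0]+P[2]-P[1]-P[3])[[1,0]])))
print("lever tip",ray(t,(300+337/4,95+555/4),.122))
print("strip ends",ray(t,(178.5,187.5),.017),ray(t,(213.5,193),.017))
c=cam("wrist");print("wristcam in world",-c["R"].T@c["t"],c["R"][2],c["K"][0,0])
R=Rn.from_quat(c["s"]["tcp_rot"]).as_matrix();print(R.round(3))
T=np.array(capture("wrist")["tool_from_camera"]);print(T.round(4))
E
```

```text
[ 0.6053 -0.1325  0.177 ]
[ 0.5772 -0.2375  0.177 ]
[ 0.4632 -0.0916  0.177 ]
[ 0.4381 -0.1941  0.177 ]
c [ 0.52095424 -0.1639174   0.177     ] 0.10861738429980078 0.1478687125201125
xang -16.688651665442162 yang 75.60948239494343
lever tip [ 0.43337672 -0.25364123  0.122     ]
strip ends [0.50780384 0.27933596 0.017     ] [0.50445907 0.18399431 0.017     ]
wristcam in world [ 0.31712182 -0.51544875  0.38465169] [-0.27694143 -0.12006161 -0.95335652] 308.2160216033518
[[ 0.4   -0.916 -0.   ]
 [-0.916 -0.4    0.001]
 [-0.001 -0.    -1.   ]]
[[ 1.000e+00  7.000e-04 -2.000e-04 -6.000e-04]
 [-6.000e-04  9.533e-01  3.019e-01 -8.430e-02]
 [ 4.000e-04 -3.019e-01  9.533e-01 -1.623e-01]
 [ 0.000e+00  0.000e+00  0.000e+00  1.000e+00]]
```

Request:
{"op": "step_arm", "data": {"plan": [[[0,0,-0.15],-0.059,0],[[0,0,-0.15],-0.059,0],[[0,0,-0.15],-0.059,0],[[0,0,-0.15],-0.059,0],[[0,0,-0.15],-0.059,0],[[0,0,-0.1],-0.059,0]], "squeeze": 15}}

```text
time_s: 1.15
ee_pos: [0.2399, -0.5489, 0.2872]
tcp_rot: [1.0, -0.015, -0.0, -0.001]
ft_force: [0.3, 0.8, -0.3]
grip_width: 0.0879
```

Request:
{"op": "step_arm", "data": {"plan": [[[0.22,-0.75,0],0,0],[[0.22,-0.75,0],0,0],[[0.22,-0.75,0],0,0],[[0.22,-0.75,0],0,0],[[0.22,-0.75,0],0,0],[[0.22,-0.75,0],0,0],[[0.22,-0.75,0],0,0],[[0.22,-0.75,0],0,0],[[0.22,-0.75,0],0,0],[[0.22,-0.75,0],0,0]]}}

```text
time_s: 2.4
ee_pos: [0.4265, 0.0195, 0.2893]
tcp_rot: [1.0, -0.018, 0.004, 0.002]
ft_force: [0.9, -0.6, -0.1]
grip_width: 0.0879
```

Request:
{"op": "step_arm", "data": {"plan": [[[0.2,-0.57,0.42],0,0],[[0.2,-0.57,0.42],0,0],[[0.2,-0.57,0.42],0,0],[[0.2,-0.57,0.42],0,0],[[0.2,-0.57,0.42],0,0],[[0,0,0],0,0]]}}

```text
time_s: 3.15
ee_pos: [0.5162, 0.2414, 0.1293]
tcp_rot: [1.0, -0.015, 0.009, 0.002]
ft_force: [-0.4, -0.9, 1.2]
grip_width: 0.0881
```

```bash
cat >> h.py <<'E'
def delta(s,X,yaw):
    R=Rn.from_quat(s["tcp_rot"]).as_matrix(); d=R.T@(np.asarray(X)-s["ee_pos"])/.075
    y0=np.arctan2(R[1,0],R[0,0]); a=-((yaw-y0+np.pi/2)%np.pi-np.pi/2)/np.pi
    print("delta units",d.round(3),"turn",round(a,4),"yaw now",np.degrees(y0).round(2))
E
python3 - <<'E'
from h import *
c=cam("wrist");cv2.imwrite("pics/w1.png",c["img"]);print(c["s"]["ee_pos"],c["s"]["grip_width"])
m=(c["img"].min(2)>100).astype(np.uint8)
n,l,st,ce=cv2.connectedComponentsWithStats(m)
for i in range(1,n):
    if 300<st[i,4]<20000:
        pts=np.argwhere(l==i)[:,::-1].astype(np.float32)
        w=np.array([ray(c,p,.017)[:2] for p in pts],dtype=np.float32)
        r=cv2.minAreaRect(w*1000);print(st[i],r)
E
```

```text
[0.5161752  0.24140482 0.12933762] 0.0881290899508655
[252 164  23  94 852] ((505.9671936035156, 232.61407470703125), (92.21692657470703, 19.896854400634766), 87.82389831542969)
[ 181  286  192   38 6168] ((516.4928588867188, 130.88534545898438), (45.259605407714844, 203.15829467773438), 87.54486846923828)
[  142   356   264    54 11088] ((509.39044189453125, 25.932708740234375), (77.83470916748047, 307.9305114746094), 87.38835906982422)
```

View pics/w1.png

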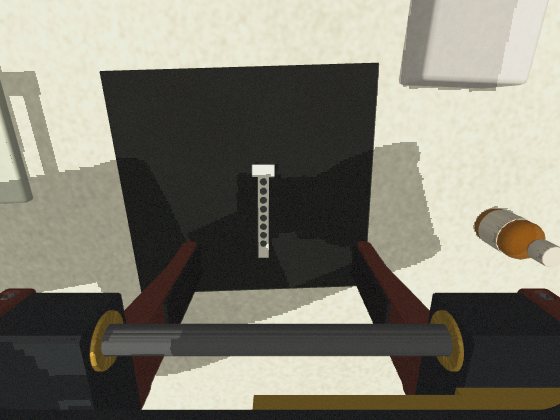

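```bash
python3 - <<'E'
from h import *
s=state();print(s["ee_pos"],s["tcp_rot"]);delta(s,[.5060,.2326,.045],np.radians(-2.2))
E
```

```text
[0.5161082  0.24024705 0.13057718] [ 0.99984021 -0.01519404  0.00917951  0.00210295]
delta units [-0.153  0.102  1.139] turn 0.0026 yaw now -1.74
```

Request:
{"op": "step_arm", "data": {"plan": [[[-0.05,0.03,0.3],0.001,0.3],[[-0.05,0.03,0.3],0.001,0.5],[[-0.05,0.04,0.3],0.001,0.5],[[0,0,0.2],0,0.5],[[0,0,0],0,0.5],[[0,0,0],0,0.5]]}}

```text
time_s: 3.95
ee_pos: [0.5092, 0.2282, 0.0531]
tcp_rot: [1.0, -0.022, 0.014, 0.001]
ft_force: [0.0, 0.1, -0.5]
grip_width: 0.0439
```

```bash
python3 - <<'E'
from h import *
s=state();print(s["ee_pos"],s["tcp_rot"],s["grip_width"]);delta(s,[.5060,.2326,.0085],np.radians(-2.2))
c=cam("wrist")
print(proj(c,[.506,.2326,.017]),proj(c,s["ee_pos"]))
cv2.imwrite("pics/w2.png",c["img"])
E
```

```text
[0.5092323  0.22823366 0.05310048] [ 0.99967035 -0.02163035  0.01375442  0.00146047] 0.0439140332567557
delta units [-0.062 -0.058  0.593] turn -0.0015 yaw now -2.48
[269.23458627 230.33003923] [275.43685198 260.29371386]
```

Request:
{"op": "step_arm", "data": {"plan": [[[-0.06,-0.055,0.4],0,0.5],[[0,0,0.2],0,0.5]]}}

```text
time_s: 4.25
ee_pos: [0.5093, 0.2335, 0.0101]
tcp_rot: [1.0, -0.022, 0.017, 0.0]
ft_force: [0.0, 0.6, -0.5]
grip_width: 0.0435
```

```bash
python3 - <<'E'
from h import *
s=state();print(s["ee_pos"],s["tcp_rot"],s["grip_width"],s["ft_force"]);delta(s,[.5060,.2326,.0085],np.radians(-2.2))
E
```

```text
[0.50926419 0.23351011 0.01007122] [ 9.99623506e-01 -2.15255828e-02  1.70109387e-02  3.51023852e-04] 0.04354425599119187 [ 0.0347033   0.60920109 -0.46590919]
delta units [-0.044  0.014  0.019] turn -0.0015 yaw now -2.47
```

Request:
{"op": "step_arm", "data": {"plan": [[[-0.06,0.0,0.03],0,0.5],[[0,0,0],0,1],[[0,0,0],0,1],[[0,0,0],0,1],[[0,0,0],0,1]]}}

```text
time_s: 4.88
ee_pos: [0.5061, 0.234, 0.0092]
tcp_rot: [1.0, -0.021, 0.018, 0.0]
ft_force: [-0.4, -0.8, -1.1]
grip_width: 0.0098
```

```bash
python3 - <<'E'
from h import *
s=state();print(s["ee_pos"],s["tcp_rot"],s["grip_width"],s["ft_force"])
E
```

```text
[0.50614184 0.23404956 0.00921617] [ 9.99607327e-01 -2.13401463e-02  1.81601013e-02  3.25026352e-05] 0.009807593409790556 [-0.35492464 -0.78773729 -1.14631496]
```

Request:
{"op": "step_arm", "data": {"plan": [[[0,0,-0.6],0,1],[[0,0,-0.8],0.036,1],[[0,0,-0.8],0.036,1],[[0,0,-0.8],0,1]]}}

```text
time_s: 5.38
ee_pos: [0.4949, 0.233, 0.2357]
tcp_rot: [0.99, -0.138, 0.013, 0.0]
ft_force: [1.1, -0.2, 0.1]
grip_width: 0.0096
```

Request:
{"op": "step_arm", "data": {"plan": [[[0.3,0.7,0],0,1],[[0.3,0.7,0],0,1],[[0.3,0.7,0],0,1],[[0.3,0.7,0],0,1],[[0.3,0.7,0],0,1],[[0.3,0.7,0],0,1],[[0.2,0.5,0],0,1],[[0,0,0],0,1]]}}

```text
time_s: 6.38
ee_pos: [0.5496, -0.157, 0.2475]
tcp_rot: [0.99, -0.136, 0.023, -0.002]
ft_force: [-0.2, -0.1, -0.2]
grip_width: 0.0096
```

```bash
python3 - <<'E'
from h import *
s=state();print(s["ee_pos"],s["tcp_rot"],s["grip_width"],s["ft_force"]);delta(s,[.5595,-.175,.25],np.radians(-15.5))
c=cam("wrist");cv2.imwrite("pics/w3.png",c["img"])
np.savez("w3.npz",**{k:c[k] for k in("img","K","R","t")})
E
```

```text
[ 0.54961848 -0.15696352  0.24751198] [ 0.99040718 -0.13629414  0.02264473 -0.00217636] 0.009614587932849507 [-0.23416864 -0.13023275 -0.15908007]
delta units [ 0.193  0.196 -0.027] turn -0.001 yaw now -15.68
```

View pics/w3.png

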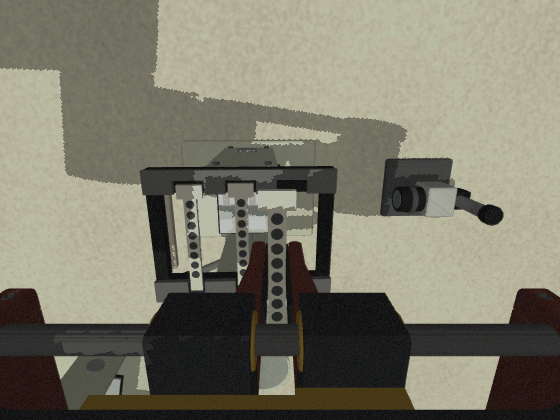

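```bash
python3 - <<'E'
import cv2
i=cv2.imread("pics/w3.png")[158:300,138:340]
i=cv2.convertScaleAbs(i,alpha=1.6,beta=10)
cv2.imwrite("pics/w3c.png",cv2.resize(i,None,fx=3.9,fy=3.9,interpolation=cv2.INTER_CUBIC))
E
```

```text
(no output)
```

View pics/w3c.png

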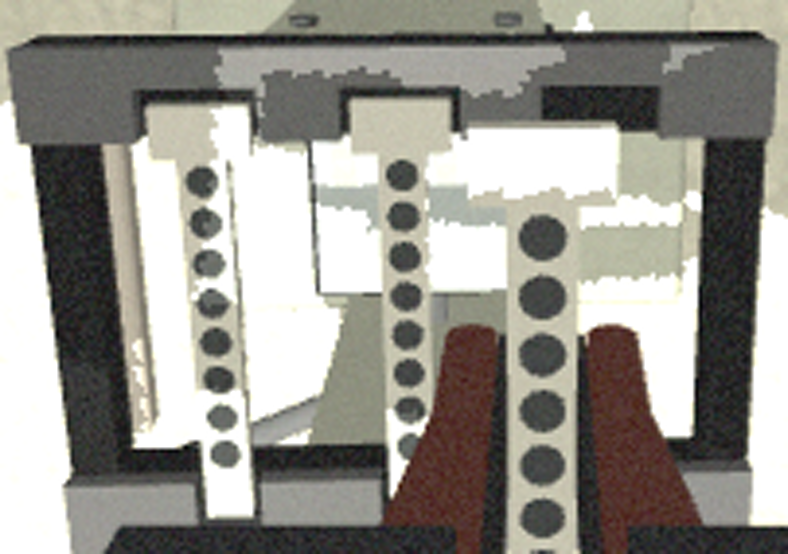

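```bash
python3 - <<'E'
from h import *
c=dict(np.load("w3.npz"))
def W(u,v,z=.177): return ray(c,(138+(u+.5)/3.9-.5,158+(v+.5)/3.9-.5),z)
pts={(-75,57):(12,49),(75,57):(777,46),(-75,38):(20,143),(75,38):(772,132),(-75,-38):(67,484),(75,-38):(751,463),(28,49):(543,88),(52,49):(659,88),(-12,49):(343,92),(12,49):(460,90),(-52,49):(135,93),(-28,49):(255,92)}
A=np.array(list(pts))/1000.;B=np.array([W(*p)[:2] for p in pts.values()])
a0=A.mean(0);b0=B.mean(0);H=(A-a0).T@(B-b0);U,S,V=np.linalg.svd(H);R=V.T@np.diag([1,np.linalg.det(V.T@U.T)])@U.T
print("yaw",np.degrees(np.arctan2(R[1,0],R[0,0])),"centre",b0-R@a0)
print(((B-b0)@R-(A-a0)).round(4)*1000)
print("front seat",b0+R@([.04,0]-a0))
s=state()
# held strip centre: at top z = TCP+.0078; wide end/edges in image
Rt=Rn.from_quat(s["tcp_rot"]).as_matrix();print(Rt.round(4))
z=s["ee_pos"][2]+.0078
for p in [(468,128),(618,128),(543,237),(542,517)]:
    w=W(*p,z=z);print((Rt.T@(w-s["ee_pos"])*1000).round(1))
E
```

```text
yaw -15.563579822069999 centre [ 0.52183872 -0.16567042]
[[ 0.9  0.3]
 [-0.4 -0.5]
 [ 0.1  0.6]
 [-0.5  1. ]
 [ 0.5  0.7]
 [-1.   1.9]
 [ 0.2 -0.5]
 [-0.7 -0.7]
 [ 0.8 -0.8]
 [-0.2 -0.7]
 [ 0.4 -0.6]
 [-0.3 -0.7]]
front seat [ 0.56037206 -0.17640272]
[[ 9.621e-01 -2.689e-01  4.490e-02]
 [-2.691e-01 -9.631e-01 -9.000e-04]
 [ 4.350e-02 -1.120e-02 -9.990e-01]]
[ -8.6 -42.8  -7.7]
[ 11.4 -42.6  -6.8]
[  1.4 -27.3  -7.4]
[ 1.2 16.3 -7.9]
```

```bash
python3 - <<'E'
from h import *
delta(state(),[.5596,-.1741,.192],np.radians(-15.56))
E
```

```text
delta units [0.168 0.211 0.744] turn -0.0004 yaw now -15.63
```

Request:
{"op": "step_arm", "data": {"plan": [[[0.17,0.21,0.35],0,1],[[0,0,0.35],0,1],[[0,0,0],0,1]]}}

```text
time_s: 6.8
ee_pos: [0.5594, -0.1703, 0.1949]
tcp_rot: [0.991, -0.135, 0.022, -0.004]
ft_force: [-0.2, 0.0, -0.0]
grip_width: 0.01
```

```bash
python3 - <<'E'
from h import *
s=state();print(s["ee_pos"],s["tcp_rot"],s["dq"].round(3));delta(s,[.5596,-.1741,.192],np.radians(-15.56))
c=cam("wrist");np.savez("w4.npz",**{k:c[k] for k in("img","K","R","t")})
i=cv2.convertScaleAbs(c["img"][140:340,120:370],alpha=1.5,beta=10)
cv2.imwrite("pics/w4.png",cv2.resize(i,None,fx=3,fy=3,interpolation=cv2.INTER_CUBIC))
E
```

```text
[ 0.55938635 -0.1702982   0.19492769] [ 0.99064716 -0.13456439  0.02232049 -0.00352417] [ 0.007 -0.024 -0.035  0.     0.006  0.001]
delta units [0.015 0.049 0.039] turn 0.0004 yaw now -15.49
```

View pics/w4.png

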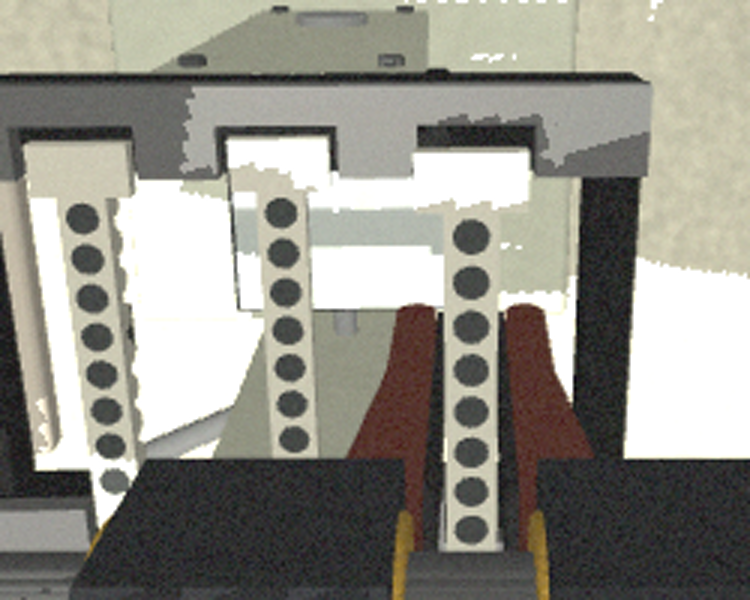

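```bash
python3 - <<'E'
from h import *
c=dict(np.load("w4.npz"));s=state()
W=lambda u,v,z: ray(c,(120+(u+.5)/3-.5,140+(v+.5)/3-.5),z)
ya=np.radians(-15.56);X=np.array([np.cos(ya),np.sin(ya)]);Y=np.array([-np.sin(ya),np.cos(ya)])
z=s["ee_pos"][2]+.0078
def vf(w): w=w[:2]-[.52184,-.16567]; return (np.array([w@X,w@Y])*1000).round(1)
for n,u,v in[("notchL",416,127),("notchR",537,125),("mid L",219,132),("mid R",334,132)]: print(n,vf(W(u,v,.177)))
for n,u,v in[("lugL",414,148),("lugR",530,148),("well1",471,237),("well8",471,529),("nar end",470,550)]: print(n,vf(W(u,v,z)))
print("tcp",vf(s["ee_pos"]))
E
```

```text
notchL [27.6 48.6]
notchR [51.8 48.8]
mid L [-11.4  47.9]
mid R [11.3 47.7]
lugL [27.7 50.8]
lugR [47.5 50.6]
well1 [37.4 34.6]
well8 [ 37.6 -25.7]
nar end [ 37.4 -30.5]
tcp [38.4  5.4]
```

Request:
{"op": "step_arm", "data": {"plan": [[[0.03,0.06,0],0,1],[[0,0,0],0,1]]}}

```text
time_s: 7.1
ee_pos: [0.5625, -0.1751, 0.1986]
tcp_rot: [0.991, -0.134, 0.025, -0.003]
ft_force: [-0.1, 0.3, -0.9]
grip_width: 0.0101
```

```bash
python3 - <<'E'
from h import *
s=state();print(s["ee_pos"],s["tcp_rot"])
ya=np.radians(-15.56);T=np.array([.52184,-.16567])+np.array([[np.cos(ya),-np.sin(ya)],[np.sin(ya),np.cos(ya)]])@[.0407,.0009]
delta(s,[*T,.172],ya)
E
```

```text
[ 0.56248496 -0.17505769  0.1986458 ] [ 0.99072417 -0.1335345   0.02502999 -0.00276552]
delta units [-0.03   0.017  0.354] turn 0.0011 yaw now -15.37
```

Request:
{"op": "step_arm", "data": {"plan": [[[-0.03,0.015,0.15],0,1],[[0,0,0],0,1]]}}

```text
time_s: 7.35
ee_pos: [0.5609, -0.1756, 0.1876]
tcp_rot: [0.991, -0.133, 0.026, -0.003]
ft_force: [-0.2, 0.1, -0.6]
grip_width: 0.0098
```

```bash
cat >> h.py <<'E'
YA=np.radians(-15.56);VR=np.array([[np.cos(YA),-np.sin(YA)],[np.sin(YA),np.cos(YA)]]);VC=np.array([.52184,-.16567])
def go(xy,z):
    s=state();print(s["ee_pos"].round(4),s["tcp_rot"].round(4),s["ft_force"].round(1),"grip",s["grip_width"].round(4),"t",s["time_s"],"viewer xy",(VR.T@(s["ee_pos"][:2]-VC)*1000).round(1))
    delta(s,[*(VC+VR@np.array(xy)),z],YA)
E
python3 -c "
from h import *
go([.0407,.0009],.172)"
```

```text
Traceback (most recent call last):
  File "h.py", line 29, in go
    s=state();print(s["ee_pos"].round(4),s["tcp_rot"].round(4),s["ft_force"].round(1),"grip",s["grip_width"].round(4),"t",s["time_s"],"viewer xy",(VR.T@(s["ee_pos"][:2]-VC)*1000).round(1))
                                                                                             ^^^^^^^^^^^^^^^^^^^^^
AttributeError: 'float' object has no attribute 'round'
```

Request:
{"op": "step_arm", "data": {"plan": [[[-0.01,0,0.2],0,1],[[0,0,0],0,1]]}}

```text
time_s: 7.6
ee_pos: [0.5606, -0.1754, 0.1714]
tcp_rot: [0.991, -0.134, 0.026, -0.003]
ft_force: [0.2, 0.0, -0.6]
grip_width: 0.0099
```

```bash
sed -i 's/s\["grip_width"\].round(4)/round(s["grip_width"],4)/' h.py; python3 - <<'E'
from h import *
go([.0407,.0009],.168)
c=cam("wrist");np.savez("w5.npz",**{k:c[k] for k in("img","K","R","t")})
i=cv2.convertScaleAbs(c["img"][130:330,120:370],alpha=1.5,beta=10)
cv2.imwrite("pics/w5.png",cv2.resize(i,None,fx=3,fy=3,interpolation=cv2.INTER_CUBIC))
E
```

```text
[ 0.5606 -0.1754  0.1714] [ 0.9907 -0.1336  0.0256 -0.0026] [ 0.2  0.  -0.6] grip 0.0099 t 7.6 viewer xy [40.  1.]
delta units [0.008 0.002 0.045] turn 0.001 yaw now -15.38
```

View pics/w5.png

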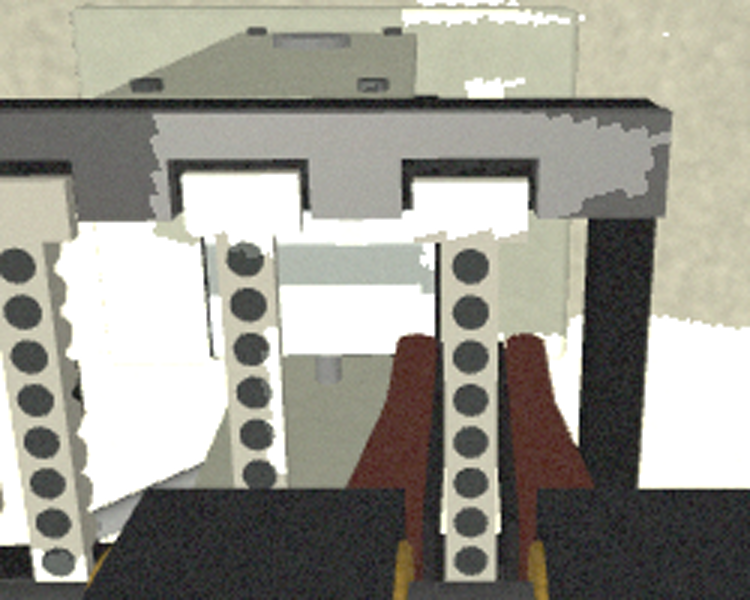

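Request:
{"op": "step_arm", "data": {"plan": [[[0,0,0.05],0,1],[[0,0,0],0,1]]}}

```text
time_s: 7.9
ee_pos: [0.5618, -0.1758, 0.1685]
tcp_rot: [0.991, -0.134, 0.027, -0.002]
ft_force: [-0.1, -0.0, -0.3]
grip_width: 0.0097
```

```bash
python3 -c "
from h import *
go([.0407,.0009],.167)"
```

```text
[ 0.5618 -0.1758  0.1685] [ 0.9907 -0.1336  0.0266 -0.0023] [-0.1 -0.  -0.3] grip 0.0097 t 7.9 viewer xy [41.2  0.9]
delta units [-0.008  0.     0.019] turn 0.001 yaw now -15.38
```

Within about a millimetre of the ledges; open slightly.

Request:
{"op": "step_arm", "data": {"plan": [[[-0.01,0,0.015],0,1],[[0,0,0],0,0.8],[[0,0,0],0,0.8],[[0,0,0],0,0.8]]}}

```text
time_s: 8.4
ee_pos: [0.5618, -0.1759, 0.1682]
tcp_rot: [0.991, -0.134, 0.028, -0.002]
ft_force: [-0.2, 0.1, -0.6]
grip_width: 0.0176
```

Request:
{"op": "step_arm", "data": {"plan": [[[0,0,-0.2],0,0.8],[[0,0,-0.4],0,0.8],[[0,0,-0.5],0,0.6],[[0,0,0],0,0.6]]}}

```text
time_s: 8.9
ee_pos: [0.5572, -0.1757, 0.2553]
tcp_rot: [0.991, -0.134, 0.028, -0.002]
ft_force: [0.1, -0.7, 0.2]
grip_width: 0.0333
```

```bash
python3 - <<'E'
from h import *
go([-.0601,-.092],.25)
c=cam("wrist");np.savez("w6.npz",**{k:c[k] for k in("img","K","R","t")})
i=cv2.convertScaleAbs(c["img"][130:420,100:400],alpha=1.4,beta=10)
cv2.imwrite("pics/w6.png",cv2.resize(i,None,fx=2,fy=2,interpolation=cv2.INTER_CUBIC))
E
```

```text
[ 0.5572 -0.1757  0.2553] [ 0.9906 -0.1336  0.0277 -0.002 ] [ 0.1 -0.7  0.2] grip 0.0333 t 8.9 viewer xy [36.8 -0.2]
delta units [-1.297  1.22  -0.014] turn 0.001 yaw now -15.38
```

View pics/w6.png

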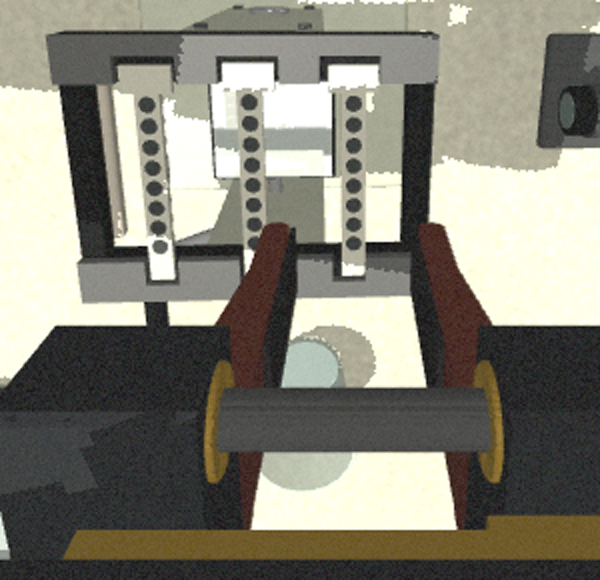

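Request:
{"op": "step_arm", "data": {"plan": [[[-0.43,0.44,0],0,0.6],[[-0.43,0.44,0],0,0.6],[[-0.43,0.44,0],0,0.6],[[0,0,0],0,0.6]]}}

```text
time_s: 9.45
ee_pos: [0.4322, -0.245, 0.2439]
tcp_rot: [0.991, -0.133, 0.024, -0.004]
ft_force: [1.1, 0.4, -0.6]
grip_width: 0.0349
```

```bash
python3 - <<'E'
from h import *
go([-.0601,-.099],.15)
c=cam("wrist");np.savez("w7.npz",**{k:c[k] for k in("img","K","R","t")})
i=cv2.convertScaleAbs(c["img"][80:420,80:480],alpha=1.4,beta=10)
cv2.imwrite("pics/w7.png",cv2.resize(i,None,fx=1.75,fy=1.75,interpolation=cv2.INTER_CUBIC))
E
```

```text
[ 0.4322 -0.245   0.2439] [ 0.9909 -0.1327  0.0239 -0.0037] [ 1.1  0.4 -0.6] grip 0.0349 t 9.45 viewer xy [ -65.1 -100.5]
delta units [ 0.008 -0.002  1.254] turn 0.0016 yaw now -15.27
```

View pics/w7.png

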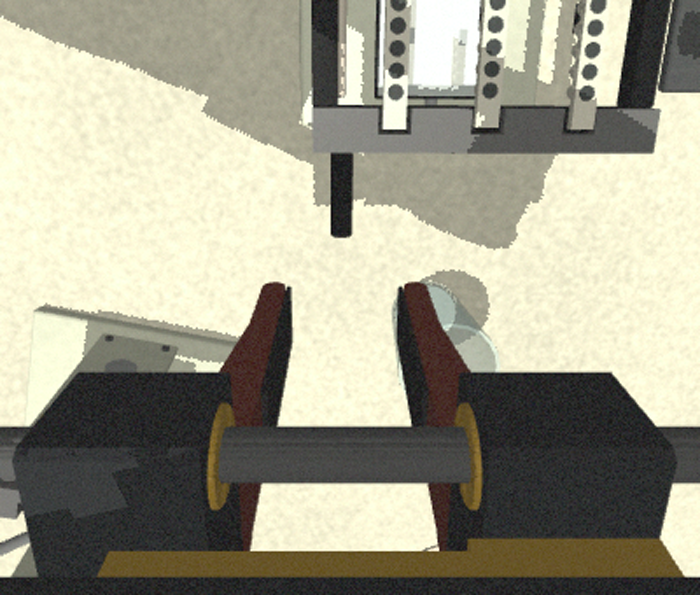

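```bash
python3 - <<'E'
from h import *
c=dict(np.load("w7.npz"))
W=lambda u,v,z: (VR.T@(ray(c,(80+(u+.5)/1.75-.5,80+(v+.5)/1.75-.5),z)[:2]-VC)*1000).round(1)
print("grip end",W(341.5,236,.122),W(342,170,.122))
print("stage corner",W(314,152,.177),W(655,152,.177), "lever edges",W(331,215,.122),W(352,215,.122))
t=cam("top");print("beaker",VR.T@(ray(t,(428,222),.09)[:2]-VC))
E
```

```text
grip end [ -60.5 -112.6] [-60.4 -75.2]
stage corner [-74.8 -56.4] [ 75.4 -56.7] lever edges [ -66.4 -100.4] [ -54.8 -100.4]
beaker [ 0.01463921 -0.20305351]
```

Request:
{"op": "step_arm", "data": {"plan": [[[0,0,0.6],0,0.6],[[0,0,0.6],0,0.6],[[0,0,0],0,0.6]]}}

```text
time_s: 9.93
ee_pos: [0.444, -0.2437, 0.1533]
tcp_rot: [0.991, -0.131, 0.027, -0.003]
ft_force: [-0.8, 0.2, 0.7]
grip_width: 0.0356
```

```bash
python3 -c "
from h import *
go([-.0597,-.099],.109)"
```

```text
[ 0.444  -0.2437  0.1533] [ 0.9911 -0.1306  0.027  -0.0033] [-0.8  0.2  0.7] grip 0.0356 t 9.925 viewer xy [-54. -96.]
delta units [-0.107  0.047  0.586] turn 0.0029 yaw now -15.03
```

Request:
{"op": "step_arm", "data": {"plan": [[[-0.1,0.05,0.1],0.003,0.6],[[0,0,0.25],0,0.6],[[0,0,0],0,0.6]]}}

```text
time_s: 10.3
ee_pos: [0.4398, -0.2463, 0.1293]
tcp_rot: [0.99, -0.135, 0.029, -0.002]
ft_force: [-0.5, -0.0, 0.6]
grip_width: 0.0351
```

```bash
python3 -c "
from h import *
go([-.0597,-.099],.109)"
```

```text
[ 0.4398 -0.2463  0.1293] [ 0.9905 -0.1346  0.0293 -0.0023] [-0.5 -0.   0.6] grip 0.0351 t 10.3 viewer xy [-57.4 -99.7]
delta units [-0.046 -0.005  0.269] turn 0.0004 yaw now -15.49
```

Request:
{"op": "step_arm", "data": {"plan": [[[-0.04,0,0.26],0,0.6],[[0,0,0],0,0.6]]}}

```text
time_s: 10.55
ee_pos: [0.4396, -0.2468, 0.1124]
tcp_rot: [0.99, -0.135, 0.031, -0.001]
ft_force: [0.8, -0.8, 0.9]
grip_width: 0.0351
```

```bash
python3 -c "
from h import *
go([-.0597,-.099],.109)"
```

```text
[ 0.4396 -0.2468  0.1124] [ 0.9904 -0.1345  0.0313 -0.0011] [ 0.8 -0.8  0.9] grip 0.0351 t 10.55 viewer xy [ -57.4 -100.2]
delta units [-0.033 -0.016  0.043] turn 0.0004 yaw now -15.49
```

Request:
{"op": "step_arm", "data": {"plan": [[[-0.02,0,0.05],0,0.7],[[0,0,0],0,1],[[0,0,0],0,1],[[0,0,0],0,1]], "squeeze": 15}}

```text
time_s: 11.05
ee_pos: [0.4388, -0.2471, 0.1113]
tcp_rot: [0.99, -0.134, 0.032, -0.0]
ft_force: [1.3, 0.5, -3.0]
grip_width: 0.0115
```

```bash
python3 -c "
from h import *
go([-.0597,-.099],.109)"
```

```text
[ 0.4388 -0.2471  0.1113] [ 9.904e-01 -1.345e-01  3.230e-02 -3.000e-04] [ 1.3  0.5 -3. ] grip 0.0115 t 11.05 viewer xy [ -58.2 -100.8]
delta units [-0.022 -0.023  0.029] turn 0.0005 yaw now -15.48
```

Request:
{"op": "step_arm", "data": {"plan": [[[0.12,0,-0.09],0,1],[[0.13,0,-0.075],0,1],[[0.14,0,-0.055],0,1],[[0.14,0,-0.04],0,1],[[0,0,0],0,1]]}}

```text
time_s: 11.68
ee_pos: [0.477, -0.2579, 0.1348]
tcp_rot: [0.991, -0.134, 0.03, -0.001]
ft_force: [-2.8, -0.2, 0.8]
grip_width: 0.0116
```

```bash
cat >> h.py <<'E'
def lev():
    s=state();R=Rn.from_quat(s["tcp_rot"]).as_matrix()
    g=s["ee_pos"]-.011*R[:,2]; v=VR.T@(g[:2]-VC); x,z=v[0],g[2]-.062
    print("grip rel hinge mm",np.round([x*1e3,v[1]*1e3,z*1e3],1),"r",np.hypot(x,z)*1e3,"tilt by x",np.pi/4+np.arcsin(x/.085),"by atan",np.pi/4+np.arctan2(x,z),"toolz",R[:,2].round(3),s["ft_force"].round(1),s["grip_width"])
E
python3 -c "
from h import *
lev();go([.0161,-.1008],.1345)"
```

```text
grip rel hinge mm [ -19.1 -101.    83.8] r 85.98450446159963 tilt by x 0.5583542860187155 by atan 0.5609986955097894 toolz [ 0.06  -0.007 -0.998] [-2.8 -0.2  0.8] 0.011570265606650539
[ 0.477  -0.2579  0.1348] [ 9.905e-01 -1.341e-01  3.040e-02 -5.000e-04] [-2.8 -0.2  0.8] grip 0.0116 t 11.675 viewer xy [ -18.5 -100.9]
delta units [0.46  0.    0.032] turn 0.0007 yaw now -15.43
```

Request:
{"op": "step_arm", "data": {"plan": [[[0.15,0,0.0],0,1],[[0.15,0,0.01],0,1],[[0.12,0,0.015],0,1],[[0,0,0],0,1]]}}

```text
time_s: 12.18
ee_pos: [0.5088, -0.267, 0.1352]
tcp_rot: [0.991, -0.134, 0.03, -0.0]
ft_force: [-1.9, -0.8, 2.0]
grip_width: 0.0113
```

```bash
python3 -c "
from h import *
lev()"
```

```text
grip rel hinge mm [  13.9 -101.2   84.2] r 85.35979627918822 tilt by x 0.9498005429215299 by atan 0.9491013068362707 toolz [ 0.06  -0.008 -0.998] [-1.9 -0.8  2. ] 0.011314068079266907
```

Request:
{"op": "step_arm", "data": {"plan": [[[0.03,0,0.005],0,1],[[0,0,0],0,1]]}}

```text
time_s: 12.42
ee_pos: [0.5107, -0.2675, 0.1348]
tcp_rot: [0.991, -0.134, 0.03, -0.0]
ft_force: [-3.7, -0.5, 2.7]
grip_width: 0.0116
```

```bash
python3 - <<'E'
from h import *
lev()
c=cam("wrist");s=cam("scene")
np.savez("w8.npz",**{k:c[k] for k in("img","K","R","t")})
a=cv2.resize(cv2.convertScaleAbs(c["img"][0:250,150:450],alpha=1.4,beta=10),(480,400),interpolation=cv2.INTER_CUBIC)
b=cv2.resize(cv2.convertScaleAbs(s["img"][140:290,145:265],alpha=1.3,beta=10),(320,400),interpolation=cv2.INTER_CUBIC)
cv2.imwrite("pics/w8.png",np.hstack([a,b]))
lev()
E
```

```text
grip rel hinge mm [  16.  -101.2   83.8] r 85.32011736896453 tilt by x 0.974405331331297 by atan 0.9736876669715303 toolz [ 0.06  -0.008 -0.998] [-3.7 -0.5  2.7] 0.011574241981232651
grip rel hinge mm [  15.8 -101.2   83.9] r 85.35117577848997 tilt by x 0.9727819724897229 by atan 0.9720018906287805 toolz [ 0.06  -0.008 -0.998] [-3.1  0.4  2.3] 0.011779900941469443
```

View pics/w8.png

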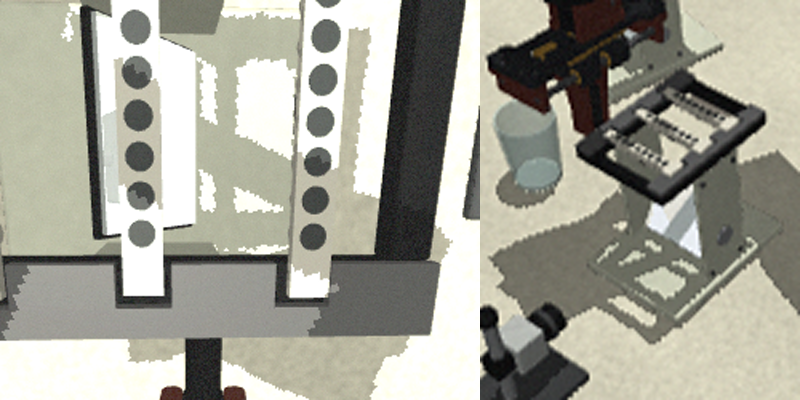

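```bash
python3 - <<'E'
from h import *
c=dict(np.load("w8.npz"))
def W(u,v,z): return (VR.T@(ray(c,(150+(u+.5)/1.6-.5,(v+.5)/1.6-.5),z)[:2]-VC)*1000).round(1)
print("grip edges",W(185,370,.1455),W(221,370,.1455))
for n,u,v in[("mid notch",116,304),("mid notch",172,302),("front notch",275,302),("front notch",331,300),("stage edge",432,333)]:print(n,W(u,v,.177))
for n,u,v in[("mid lug",123,297),("mid",165,296),("front",286,297),("front",328,297)]:print(n,W(u,v,.176))
# top camera lens check
t=cam("top");print("lens approx viewer",VR.T@(ray(t,(300+290/4,95+165/4),.07)[:2]-VC))
E
```

```text
grip edges [ 10.4 -78.3] [ 22.4 -78.6]
mid notch [ -7.3 -47.9]
mid notch [  6.6 -47.5]
front notch [ 32.7 -47.8]
front notch [ 47.1 -47.4]
stage edge [ 75.  -56.7]
mid lug [ -5.6 -46.3]
mid [  4.9 -46.2]
front [ 35.7 -46.7]
front [ 46.6 -46.9]
lens approx viewer [ 0.17990316 -0.0005978 ]
```

```bash
python3 - <<'E'
from h import *
lev();print(finish_job());lev()
E
```

```text
grip rel hinge mm [  15.8 -101.2   83.8] r 85.32119049941991 tilt by x 0.9721031754438393 by atan 0.9713920922668713 toolz [ 0.06  -0.008 -0.998] [-1.9  0.3  2.6] 0.011550047095563351
the job is handed in; nothing more can be done
None
the job is handed in; nothing more can be done
```

The loose strip is lying in the empty front compartment, wide end in the wide notch, and I let go of it. I then swung the mirror by its lever and handed the job in at about 12.6 s of the 53 s, still holding the lever.

- **Strip:** the last pictures show both lugs down in their notches, like the two loaded strips. It sits about 1 mm off the notch centre towards the bench camera. The loaded strips and the beaker look undisturbed. I did not look again at the bottle or the tip box; nothing came near the tip box or, after the grasp, the bottle.
- **Mirror:** the tilt is 0.972 rad from the arm pose and about 0.979 rad from the lever as the wrist camera saw it. The target was 0.976 to 0.980 rad, so the two readings differ by about 0.007 rad. I worked the target out from the geometry, taking the lens to be level with the hinge as stated. The lens measured within 1 mm of the viewer's centre line, but I could not see the bench camera's own picture.
- **Hold and forces:** the grip on the lever was steady. Wrist force read under 5 N at every check.
- **Tool tilt:** the tool had drifted about 3.5° off vertical by the end. I allowed for this in the readings.

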